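Swap a leaking block battery with tongs

TASK

Swap the leaking battery: first plug the fresh green-topped block battery fully home into the empty grey caddy and let go of it, so that there is always one in service; then pick up the tongs, close their jaws on the leaking orange-topped block and pull it straight up out of its caddy. Finish still holding it upright in the squeezed tongs, its bottom a good 5 cm above the caddy, and do not put it down or let go. Never touch the leaking block with the robot itself, only with the tongs, and leave the first aid tin, washer jar, torch and doorstop where they stand.

Things in the scene. Friction and masses are not known exactly. Their poses are not given: they have to be found in the camera images.
- fresh_center (a point): fresh block battery, loose, black upright square block 30 x 30 x 80 mm, green band and green top, about 130 g, standing on the work surface; the point is its centre, 40 mm above its underside; z up, x and y square to its sides. Fits in any of its four quarter turns. With the fingertips at most 18 mm below its centre they stay clear of the caddy's top when it is home.
- spare_caddy_mouth (a point): empty grey caddy, fixed block 58 x 58 x 26 mm with one square socket 33 x 33 mm (1.5 mm play each side), 18 mm deep, 2 mm chamfer; the point is the centre of the socket's mouth, level with the caddy's top; z up, x and y square to the socket. Fully home, the battery's centre is 22 mm above this point. Flat black screw feet, 6 mm high, stick out 14 mm at its +x and -x sides.
- lamp_caddy_mouth (a point): the other grey caddy, just like the first, in which the leaking battery stands; the point is the centre of the socket's mouth, level with the caddy's top, 26 mm above the work surface; x and y square to the socket's sides
- leaky_center (a point): leaking block battery, loose, same size and about the same mass (30 x 30 x 80 mm), with an orange band, orange top and white crust; the point is its centre, 40 mm above its underside. At the start it stands fully home in its caddy, its lowest 18 mm in the socket and 62 mm standing out; x and y square to its sides, the same way round as its caddy.
- tongs: spring tongs, loose, 140 g, 200 mm long, lying on their side: the arms open and close level with the work surface. Origin: on the underside, below the middle of the blue finger grips. x points from pivot to jaws along the middle line when open, y to the left arm, z up. The frame belongs to the left arm: squeezed, the middle line is turned from x by half of tongs_squeeze about z (to the left).
- tongs_grip (a point): 26 mm above the tongs' origin, midway between the two blue finger grips (upright plates 52 long, 46 high, 5 mm thick, reaching up from the work surface): take the tongs here from above, a finger outside each plate. 63 mm over the plates when open (each toed out 0.1 rad); 44 mm when jaws and plates are parallel, jaws 30 mm apart. Pivot 95 mm behind, jaws' middle 80 mm ahead. Axes as the tongs.
- jaw_left (a point): centre of the inner face of the left black rubber jaw (32 mm long, 30 mm high), 26 mm above the tongs' underside; the jaws stand 65 mm apart when open
- jaw_right (a point): centre of the inner face of the right black rubber jaw, same height
- tongs_squeeze (a joint): how far the tongs are squeezed: 0 = open (jaws 65 mm apart), 0.2 rad = jaws parallel, 30 mm apart (closed on a block battery), 0.3 rad = stop. A spring pushes the arms apart, about 5 N at the finger grips when open, 11 N at 0.2 rad: squeezed a few mm, to 55 to 58 mm over the grips, the tongs can be carried with jaws still wide open; more squeeze, 20 N or over, closes them on a block.
- first_aid_tin: bystander: red plastic first aid tin 114 x 174 x 67 mm, origin under its centre
- washer_jar: bystander: glass jar of washers, 70 mm across, 93 mm high, origin under its centre
- torch: bystander: aluminium torch standing on its head, 48 mm across, 135 mm high, origin under its centre
- doorstop: bystander: white hard silicone doorstop, a dome 52 mm across and 30 mm high, origin under its centre

How it is judged:
By the outcome, as a careful person would: the job done as asked, in the order asked, and still so for the second after the job is handed in, while the arm keeps its last pose, push and grip.
It also fails if it takes over 64 s, if anything falls off the work surface, if the arm or the gripper's body presses on something with over 40 N, if the wrist force passes 120 N, or if a joint passes its speed limit or range.

ROBOT

A 6-joint arm with a two-finger parallel gripper is mounted at the origin on the work surface. World frame = base frame: x ahead of the robot, y to its left, z up, the work surface at z = 0. Lengths are in m, angles in rad, forces in N, time in s.
With the tool pointing down it reaches from about 0.35 to 0.975 m from the base axis. Payload 4.9 kg.
Tool frame: the origin (TCP) lies between the finger pads; the fingertips stand 14 mm ahead of it and the grasp point (between the pads) lies 5 mm behind it (manip.finger_overhang is the distance from the TCP to the fingertips, in m); z points along the fingers, y is the line along which they close (so a half turn about z gives the same grasp; the last joint's range is limited). The gripper opens to 85 mm and grips with 20 to 120 N. Pads are 22 mm wide; open, the fingers measure 114 mm over their backs; the gripper's body (76 mm by 85 mm) begins 54 mm behind the grasp point. The pads swing forward as they close: fully open they stand 13 mm farther back than shut.
Start: joints at [-1.378, 0.053, 1.613, -0, 1.476, -0.119], TCP at [0.192, -0.595, 0.245] pointing down, gripper open.
Joint ranges: [-3.01, 3.01], [-1.01, 2.22], [0.06, 2.58], [-1.02, 4.17], [0.09, 2.62], [-3.14, 3.14]. Speed limits (rad/s): [2.57, 2.57, 3.14, 3.14, 3.14, 3.14].

INTERFACE

Orientations are given as a unit quaternion [w, x, y, z].
In Python, from plant import manip, grab_frame gives the robot as it stands.
- The arm moves only by the tool servo_tool, never from a script. Its argument "deltas" is a list that holds one entry, the list of rows, each a list of 5 numbers: the opening in per cent of the stroke, from 0 (shut) to 100 (fully open), then the shift along the world's x, y, z in m, then the turn about the world's z in degrees. A call has exactly 8 rows; each row shifts and turns the commanded pose from where the row before left it; what a row does not reach is not made up. A row lasts 1/10 s, in which the tool goes at most 50 mm and 8.59 degrees, less where a joint would pass 70% of its speed; a pose out of reach is approached as far as the arm can. A call is refused whole if a number of a shift passes 0.05 or a number of a turn 8.59, either way. A call with a gripper value outside its range is refused whole. The fingers move at their own pace and stop on an object; the grip force is fixed at half the most. Time passes only in rows, so rows that do not move let the fingers close, or fill a call up. It gives the time, the measured TCP pose, the force, the opening and the grip force at its end, in the units of the state.
- manip.state(): the state, without advancing time (a new reading comes with each control period).
- grab_frame(name): name is "scene" or "side" or "wrist"; returns a dict with "pixels" (400x640x3 uint8, red, green, blue), "z_map" (400x640 float32, m along the optical axis (not along the pixel's ray), 0 where there is no reading), "fx", "fy", "cx", "cy" (pixels), "rvec" (rotation vector, rad) and "tvec" (3), from world to camera coordinates, as OpenCV has them; the wrist camera has in their place "T_tool_cam" (4x4, takes a point from camera to tool coordinates, whose origin is the TCP and whose axes are the flange's). Camera axes: x right, y down, z forward; pixel columns grow to the right and rows downward; lengths in m; the calibration is good to about 2 mm. A picture is of the moment at which its call begins: read the wrist's pose just before it.
- manip.job_done(): hands the job in; it is judged then, once.
The state is a dict: "time": time; "joint_pos": joint angles; "joint_vel": joint speeds; "joint_efforts": joint torques, N m; "tool_pos": TCP position; "tool_rot": TCP orientation; "contact_force": force on the tool from outside, world axes, zero at the start; "ft_torque": the same for the moment, N m; "gripper_width": opening from 0.0 (shut) to 1.0 (fully open); "grasp_force": force on a finger pad.
Only numpy, scipy, OpenCV 4.12 (cv2) and the standard library are available. Lean on these libraries where they do the work, as an engineer would, in place of code of your own. Each camera call takes 0.05 s, during which the arm holds its last target. There are 200 camera calls.

## Working session

There is one attempt and no reset: what is moved stays moved. The work goes in short steps, Python scripts to look and compute and a tool call to move; the robot and the scene stay as the last step left them, time stands still between calls to the robot, and variables do not carry over. Pictures are saved under pics/ and viewed, at most 10 in all, crops included, and the job is handed in when it is done.

Besides the shell and the picture viewer there is one more tool, called as name([rows], argument=value, ...), one row to a line, values as JSON. servo_tool: Moves the arm, as the interface text tells. Its arguments: {"type":"object","properties":{"deltas":{"type":"array"}},"required":["deltas"]}

```bash
ls; mkdir -p pics; cat > h.py <<'E'
import numpy as np,cv2
from plant import manip,grab_frame
from scipy.spatial.transform import Rotation as R
def cam(n):
    s=manip.state(); f=grab_frame(n)
    if n=='wrist':
        q=s['tool_rot']; T=np.eye(4); T[:3,:3]=R.from_quat([q[1],q[2],q[3],q[0]]).as_matrix(); T[:3,3]=s['tool_pos']
        f['Twc']=T@np.array(f['T_tool_cam'])
    else:
        T=np.eye(4); T[:3,:3]=cv2.Rodrigues(np.array(f['rvec'],float))[0]; T[:3,3]=np.ravel(f['tvec']); f['Twc']=np.linalg.inv(T)
    return f
def cloud(f):
    z=f['z_map']; v,u=np.mgrid[:z.shape[0],:z.shape[1]]
    P=np.stack([(u-f['cx'])/f['fx']*z,(v-f['cy'])/f['fy']*z,z],-1)
    W=P@f['Twc'][:3,:3].T+f['Twc'][:3,3]; W[z==0]=np.nan
    return W
def ray(f,uv,h):
    uv=np.atleast_2d(uv).astype(float)
    d=np.c_[(uv[:,0]-f['cx'])/f['fx'],(uv[:,1]-f['cy'])/f['fy'],np.ones(len(uv))]@f['Twc'][:3,:3].T
    o=f['Twc'][:3,3]; return o+d*((h-o[2])/d[:,2])[:,None]
def save(f,name,crop=None,k=1):
    im=f['pixels'][...,::-1]
    if crop: im=im[crop[1]:crop[3],crop[0]:crop[2]]
    cv2.imwrite('pics/'+name,cv2.resize(im,None,fx=k,fy=k))
E
python3 - <<'E'
from h import *
a=cam('scene');b=cam('side')
im=np.vstack([a['pixels'],b['pixels']])[...,::-1]
cv2.imwrite('pics/a.png',cv2.resize(a['pixels'][...,::-1],(800,500)));cv2.imwrite('pics/b.png',b['pixels'][...,::-1])
np.save('/tmp/s.npy',cloud(a))
for f in(a,b): print(f['Twc'].round(3),f['fx'])
print(manip.state())
E
```

```text
pics
[[ 0.13   0.628 -0.767  1.345]
 [ 0.991 -0.073  0.109 -0.1  ]
 [ 0.013 -0.775 -0.632  0.698]
 [ 0.     0.     0.     1.   ]] 424.90486250968667
[[-0.903 -0.281  0.325  0.243]
 [-0.429  0.614 -0.662  0.699]
 [-0.013 -0.737 -0.676  0.776]
 [ 0.     0.     0.     1.   ]] 380.8651839834659
{'time': 0.1, 'joint_pos': array([-1.37799616e+00,  5.32933174e-02,  1.61416503e+00,  1.54410375e-06,
        1.47600049e+00, -1.19031513e-01]), 'joint_vel': array([ 0.00148465, -0.00079449, -0.00114374, -0.00022012, -0.0003655 ,
        0.00222078]), 'joint_efforts': array([ 2.52614655e-04, -3.94904029e+01, -3.71364033e+01, -1.67223757e-04,
        3.90665402e-03, -4.28344720e-06]), 'tool_pos': array([ 0.19162917, -0.59432912,  0.24417942]), 'tool_rot': array([-9.32486560e-04,  9.87869310e-01,  1.55284755e-01, -3.36407049e-05]), 'contact_force': array([-0.56761061, -0.11569173, -0.59453884]), 'ft_torque': array([ 0.03051855,  0.0392272 , -0.00399729]), 'grasp_force': 0.0, 'gripper_width': 0.9984153180101719}
```

View pics/a.png

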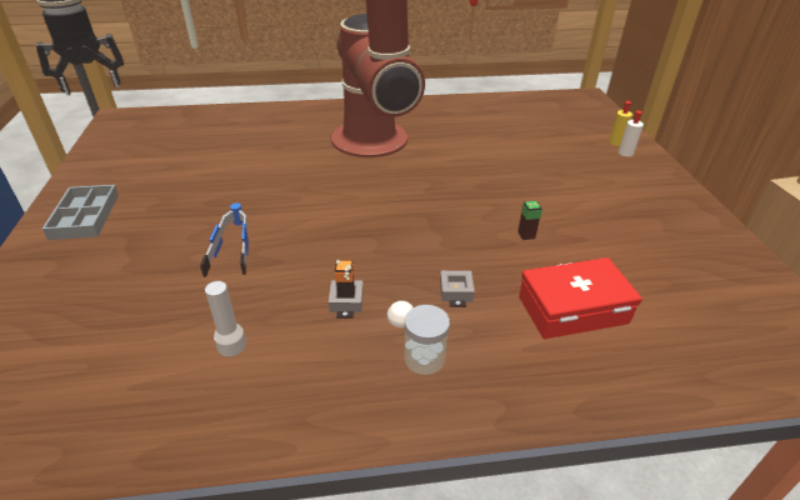

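View pics/b.png

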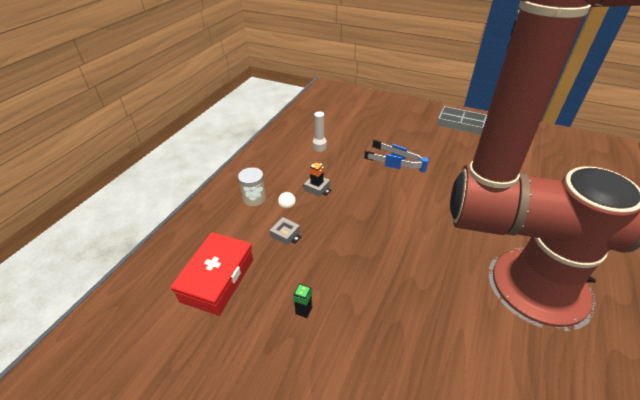

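The scene view (800x500) shows the green block at (530,220), the empty caddy at (457,287), and the orange block in its caddy at (344,285). The tongs have their pivot at (236,212) and jaws at (206,264) and (243,264). The doorstop is at (400,314), jar at (426,340), torch at (226,320) and tin at (580,295). The side view agrees.

```bash
python3 - <<'E'
from h import *
for n in('scene','side'):
    f=cam(n); W=cloud(f); hsv=cv2.cvtColor(f['pixels'],cv2.COLOR_RGB2HSV); H,S,V=[hsv[...,i].astype(int) for i in range(3)]
    z=W[...,2]; inb=(W[...,0]>.2)&(W[...,0]<.95)&(abs(W[...,1])<.6)
    def rep(name,m,lo,hi):
        m=m&inb&(z>lo)&(z<hi)
        k,l,st,c=cv2.connectedComponentsWithStats(m.astype(np.uint8))
        for i in range(1,k):
            if st[i,4]<12: continue
            P=W[l==i]; r=cv2.minAreaRect(P[:,:2].astype(np.float32)*1000)
            print(n,name,st[i,4],'px',c[i].round(),'mean',P.mean(0).round(4),'rect',np.round(r[0]),np.round(r[1]),round(r[2],1))
    rep('green',(H>45)&(H<75)&(S>120),.072,.09)
    rep('orange',(H>5)&(H<22)&(S>150)&(V>120),.07,.12)
    rep('grey',(S<60)&(V>60),.02,.032)
    rep('blue',(H>100)&(H<125)&(S>120),.03,.07)
    rep('anyhigh',z>.045,.045,.3)
E
```

```text
scene green 18 px [426. 164.] mean [0.4849 0.2967 0.0799] rect [485. 299.] [16. 30.] 53.9
scene orange 66 px [275. 211.] mean [ 0.6339 -0.098   0.0867] rect [633. -98.] [18. 35.] 43.4
scene orange 13 px [280. 220.] mean [ 0.6535 -0.0881  0.0781] rect [653. -89.] [5. 4.] 81.6
scene orange 38 px [271. 220.] mean [ 0.6507 -0.108   0.0773] rect [ 651. -108.] [17.  6.] 80.6
scene grey 110 px [175. 187.] mean [ 0.4368 -0.3473  0.0261] rect [ 445. -349.] [ 12. 156.] 78.9
scene grey 18 px [195. 204.] mean [ 0.5142 -0.2904  0.0285] rect [ 512. -291.] [60.  2.] 3.1
scene grey 334 px [365. 226.] mean [0.6371 0.1081 0.0246] rect [634. 108.] [58. 60.] 82.4
scene grey 299 px [276. 236.] mean [ 0.6464 -0.0993  0.0245] rect [638. -99.] [58. 59.] 82.5
scene grey 179 px [320. 247.] mean [ 0.6938 -0.0065  0.0255] rect [692.  -5.] [35. 39.] 30.2
scene grey 119 px [184. 274.] mean [ 0.7377 -0.2922  0.0268] rect [ 732. -294.] [26. 46.] 12.4
scene grey 54 px [336. 291.] mean [0.8176 0.0106 0.0263] rect [817.  10.] [31.  5.] 67.1
scene blue 44 px [188. 166.] mean [ 0.3671 -0.3207  0.0411] rect [ 366. -322.]
[... 2203 characters left out ...]
 0.0473] rect [ 452. -352.] [ 9. 51.] 83.5
side anyhigh 30 px [394. 156.] mean [ 0.4544 -0.2942  0.0467] rect [ 455. -295.] [51. 11.] 1.9
side anyhigh 21 px [425. 159.] mean [ 0.3616 -0.3195  0.0464] rect [ 362. -319.] [16. 25.] 13.2
side anyhigh 225 px [316. 171.] mean [ 0.6315 -0.0912  0.0741] rect [635. -96.] [32. 34.] 85.6
side anyhigh 1264 px [464. 200.] mean [0.2246 0.0815 0.2618] rect [232.  55.] [ 39. 123.] 28.9
side anyhigh 588 px [251. 181.] mean [0.7773 0.0346 0.082 ] rect [785.  25.] [68. 69.] 57.5
side anyhigh 3321 px [212. 269.] mean [0.7003 0.3216 0.0667] rect [705. 312.] [119. 174.] 6.0
side anyhigh 334 px [302. 295.] mean [0.4769 0.3024 0.0728] rect [480. 298.] [31. 32.] 3.0
```

servo_tool([
  [[100, 0.026, 0.0345, 0, -0.5], [100, 0.026, 0.0345, 0, -0.5], [100, 0.026, 0.0345, 0, -0.5], [100, 0.026, 0.0345, 0, -0.5], [100, 0.026, 0.0345, 0, -0.5], [100, 0.026, 0.0345, 0, -0.5], [100, 0.026, 0.0345, 0, -0.5], [100, 0.026, 0.0345, 0, -0.5]],
])

```text
time: 1.0
tool_pos: [0.4004, -0.3172, 0.2452]
tool_rot: [0.0, 0.993, 0.12, 0.0]
contact_force: [0.7, -0.7, 0.8]
gripper_width: 1.001
grasp_force: 0.0
```

servo_tool([
  [[100, 0.026, 0.0345, 0, -0.5], [100, 0.026, 0.0345, 0, -0.5], [100, 0.0022, 0.039, 0, -0.5], [100, 0.0022, 0.039, 0, -0.5], [100, 0.0022, 0.039, 0, -0.5], [100, 0.0022, 0.039, 0, -0.5], [100, 0.0022, 0.039, 0, -0.5], [100, 0.0022, 0.039, 0, -0.5]],
])

```text
time: 1.8
tool_pos: [0.4646, -0.0143, 0.2453]
tool_rot: [0.0, 0.996, 0.086, 0.0]
contact_force: [0.4, 0.2, -1.0]
gripper_width: 1.002
grasp_force: 0.0
```

servo_tool([
  [[100, 0.0022, 0.039, 0, -0.5], [100, 0.0022, 0.039, 0, -0.5], [100, 0.0022, 0.039, 0, -0.5], [100, 0.0022, 0.039, 0, -0.5], [100, 0.0022, 0.039, -0.01, -0.5], [100, 0.0022, 0.039, -0.01, -0.5], [100, 0.0022, 0.039, -0.01, -1], [100, 0.0022, 0.039, -0.01, -1]],
])

```text
time: 2.6
tool_pos: [0.4822, 0.2978, 0.2048]
tool_rot: [0.0, 0.999, 0.042, 0.0]
contact_force: [0.5, 0.1, 0.6]
gripper_width: 0.999
grasp_force: 0.0
```

```bash
python3 - <<'E'
from h import *
s=manip.state(); q=s['tool_rot']; print(s['time'],s['tool_pos'],2*np.degrees(np.arctan2(q[2],q[1])))
f=cam('wrist'); save(f,'w1.png'); W=cloud(f); z=W[...,2]
print(f['Twc'].round(3),f['fx'])
hsv=cv2.cvtColor(f['pixels'],cv2.COLOR_RGB2HSV)
for nm,m in(('green',(hsv[...,0]>45)&(hsv[...,0]<75)&(hsv[...,1]>100)&(z>.075)),('top',(z>.07)&(z<.09))):
    k,l,st,c=cv2.connectedComponentsWithStats(m.astype(np.uint8))
    for i in range(1,k):
        if st[i,4]>100:
            P=W[l==i]; r=cv2.minAreaRect(P[:,:2].astype(np.float32)*1000); print(nm,st[i],np.nanmean(P,0).round(4),r)
E
```

```text
2.6 [0.48223353 0.29781208 0.20478149] 4.842424963914503
[[ 0.084 -0.959 -0.272  0.551]
 [-0.996 -0.081 -0.023  0.303]
 [-0.     0.273 -0.962  0.333]
 [ 0.     0.     0.     1.   ]] 279.65376205153353
green [301 185  28  26 568] [0.4809 0.2992 0.0805] ((480.7586975097656, 299.1019287109375), (24.813064575195312, 25.184267044067383), 3.4675543308258057)
top [ 301  180   32   34 1035] [0.4818 0.2971 0.08  ] ((480.4912414550781, 296.89801025390625), (30.764995574951172, 29.741735458374023), 4.842068195343018)
```

View pics/w1.png

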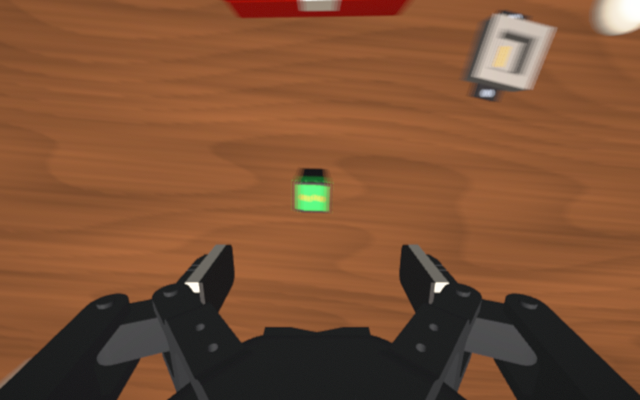

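The wrist view shows the green top at (312,195) and the empty caddy at (510,55). The block's centre is (0.4805, 0.297), yaw 4.8°, top at z 0.080, matching the given sizes. I'll descend and grip.

servo_tool([
  [[100, -0.0017, -0.0008, -0.03, 0], [100, 0, 0, -0.03, 0], [100, 0, 0, -0.03, 0], [100, 0, 0, -0.03, 0], [100, 0, 0, -0.02, 0], [100, 0, 0, -0.02, 0], [0, 0, 0, 0, 0], [0, 0, 0, 0, 0]],
])

```text
time: 3.45
tool_pos: [0.4807, 0.2952, 0.0453]
tool_rot: [0.0, 0.999, 0.042, -0.0]
contact_force: [0.5, 0.1, 1.1]
gripper_width: 0.692
grasp_force: 0.0
```

servo_tool([
  [[0, 0, 0, 0, 0], [0, 0, 0, 0, 0], [0, 0, 0, 0, 0], [0, 0, 0, 0, 0], [0, 0, 0, 0, 0], [0, 0, 0, 0.02, 0], [0, 0, 0, 0.03, 0], [0, 0, 0, 0.03, 0]],
])

```text
time: 4.25
tool_pos: [0.4798, 0.2949, 0.125]
tool_rot: [0.0, 0.999, 0.042, -0.001]
contact_force: [1.0, 0.4, -0.6]
gripper_width: 0.343
grasp_force: 59.3
```

servo_tool([
  [[0, 0.016, -0.025, 0.02, -1.7], [0, 0.016, -0.025, 0, -1.7], [0, 0.016, -0.025, 0, -1.7], [0, 0.016, -0.025, 0, -1.7], [0, 0.016, -0.025, 0, -1.7], [0, 0.016, -0.025, 0, -1.7], [0, 0.016, -0.025, 0, -1.8], [0, 0, 0, 0, 0]],
])

```text
time: 5.05
tool_pos: [0.594, 0.1175, 0.1449]
tool_rot: [0.001, 0.998, -0.064, 0.0]
contact_force: [-0.0, 0.6, -1.2]
gripper_width: 0.346
grasp_force: 59.7
```

```bash
cat > look.py <<'E'
from h import *
s=manip.state(); q=s['tool_rot']; print(s['time'],s['tool_pos'].round(4),2*np.degrees(np.arctan2(q[2],q[1])),s['gripper_width'],s['grasp_force'],s['contact_force'].round(1))
def comp(f,W,name,m,mn=150):
    k,l,st,c=cv2.connectedComponentsWithStats(m.astype(np.uint8))
    for i in range(1,k):
        if st[i,4]>mn:
            P=W[l==i]; r=cv2.minAreaRect(P[:,:2].astype(np.float32)*1000); print(name,st[i,4],c[i].round(),np.nanmean(P,0).round(4),np.round(r[0],1),np.round(r[1],1),round(r[2],1))
E
python3 - <<'E'
from look import *
f=cam('wrist'); save(f,'w2.png'); W=cloud(f); z=W[...,2]
comp(f,W,'caddy',(z>.022)&(z<.03)&(W[...,0]>.56))
hsv=cv2.cvtColor(f['pixels'],cv2.COLOR_RGB2HSV)
comp(f,W,'green',(hsv[...,0]>45)&(hsv[...,0]<75)&(hsv[...,1]>100))
E
```

```text
5.05 [0.594  0.1175 0.1449] -7.361910923066629 0.34553875356519276 59.6567702293396 [-0.   0.6 -1.2]
caddy 640 [162.  68.] [0.7174 0.2269 0.0261] [715.1 227. ] [107.4   4.7] 4.1
caddy 1969 [446.  68.] [ 0.6885 -0.0013  0.0264] [688.4  -2.8] [39.6 40.1] 49.8
caddy 3046 [552. 118.] [ 0.6378 -0.0911  0.0256] [635.4 -98.7] [60.9 57.8] 82.7
caddy 2978 [319. 154.] [0.6331 0.109  0.0258] [631.9 109.3] [58.2 57.4] 82.6
green 1857 [316. 255.] [0.6075 0.115  0.1651] [606.4 115.1] [31.2  3.3] 82.4
green 2958 [317. 303.] [0.5938 0.1167 0.1789] [nan nan] [0. 0.] 0.0
```

View pics/w2.png

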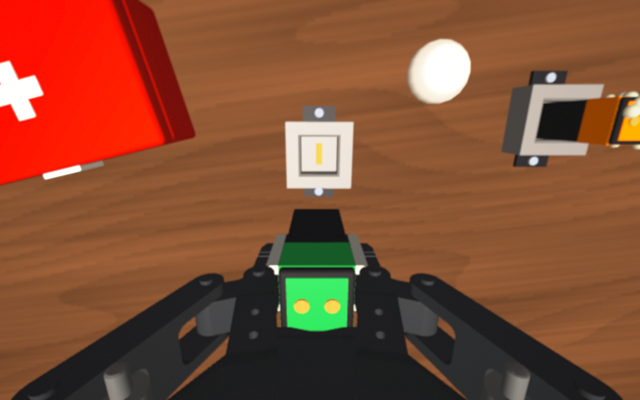

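The view shows the gripped block, with its green front edge around (317,245), the caddy at (319,154) and the leaking block on the right. Next I'll measure where the block sits relative to the TCP.

```bash
python3 - <<'E'
from look import *
f=cam('wrist'); W=cloud(f)
a=np.radians(-7.36); ex=np.array([np.cos(a),np.sin(a)]); ey=np.array([-ex[1],ex[0]])
L=(W[...,:2]-s['tool_pos'][:2]); X=L@ex; Y=L@ey; Z=W[...,2]
for r in range(208,340,6):
    ok=[c for c in range(250,390) if np.isfinite(X[r,c]) and Z[r,c]>.08 and abs(Y[r,c])<.0165]
    if ok: print(r,ok[0],ok[-1],np.median(X[r,ok]).round(4),Y[r,ok].min().round(4),Y[r,ok].max().round(4),np.median(Z[r,ok]).round(4))
hsv=cv2.cvtColor(f['pixels'],cv2.COLOR_RGB2HSV)
g=((hsv[...,0]>45)&(hsv[...,0]<75)&(hsv[...,1]>100)&(hsv[...,2]>180))
print('bright rows',np.where(g[:,310])[0][[0,-1]], 'cols',[np.where(g[r,270:370])[0][[0,-1]]+270 for r in (285,300,320)])
top=s['tool_pos'][2]+.035
for uv in ((317,np.where(g[:,310])[0][0]),(317,np.where(g[:,310])[0][-1])):
    p=ray(f,uv,top)[0][:2]-s['tool_pos'][:2]; print(uv,p@ex,p@ey)
E
```

```text
5.1 [0.593  0.119  0.1447] -7.276128947199905 0.34316169267545565 59.65798795223236 [-0.5 -0.3 -1.4]
214 293 339 0.0133 -0.0147 0.0138 0.1101
220 292 341 0.0134 -0.015 0.0134 0.1211
226 290 343 0.0133 -0.0155 0.0138 0.1304
232 289 344 0.0134 -0.0151 0.0135 0.139
238 283 346 0.0134 -0.0154 0.0164 0.1465
244 282 349 0.0138 -0.0158 0.0161 0.1543
250 280 351 0.0138 -0.016 0.0163 0.1605
256 278 352 0.0139 -0.0157 0.0164 0.1664
262 277 354 0.0139 -0.0159 0.0161 0.1715
268 276 355 0.0135 -0.016 0.0161 0.1756
274 272 355 0.0119 -0.0163 0.0164 0.1773
280 270 354 0.0097 -0.0154 0.0163 0.178
286 269 360 0.0071 -0.0164 0.0164 0.178
292 265 365 0.0045 -0.0162 0.0156 0.1781
298 261 367 0.0018 -0.0164 0.0163 0.1782
304 259 370 -0.0005 -0.0165 0.0164 0.1787
310 257 371 -0.0033 -0.0164 0.0163 0.1788
316 255 372 -0.0063 -0.0161 0.0162 0.1785
322 252 375 -0.0091 -0.0165 0.0163 0.1786
328 252 375 0.0098 -0.0162 0.0162 0.204
334 250 377 0.0101 -0.0164 0.0163 0.2067
bright rows [278 329] cols [array([286, 347]), array([287, 346]), array([287, 346])]
(317, np.int64(278)) 0.011644526964998526 -0.0010124445482063151
(317, np.int64(329)) -0.011461078402117896 -0.001049044188562272
```

```bash
python3 - <<'E'
from look import *
a=np.radians(-7.36); ex=np.array([np.cos(a),np.sin(a)]); ey=np.array([-ex[1],ex[0]])
f=cam('wrist'); W=cloud(f); Z=W[...,2]
comp(f,W,'caddy',(Z>.022)&(Z<.03)&(W[...,0]>.56)&(W[...,1]>.06)&(W[...,1]<.16))
# outline of caddy's top by grey mask, rays to z=.026
hsv=cv2.cvtColor(f['pixels'],cv2.COLOR_RGB2HSV)
m=((hsv[...,1]<40)&(hsv[...,2]>150)).astype(np.uint8); m[:, :270]=0; m[:,370:]=0; m[:115]=0; m[200:]=0
cs,_=cv2.findContours(m,cv2.RETR_CCOMP,cv2.CHAIN_APPROX_NONE)
for c in cs:
    if len(c)>60:
        P=ray(f,c[:,0,:],.026)[:,:2].astype(np.float32)*1000; r=cv2.minAreaRect(P); print(np.round(r[0],2),np.round(r[1],1),r[2])
fr=(Z>.1)&(Z<.17); L=(W[...,:2]-s['tool_pos'][:2]); X=L@ex; Y=L@ey
ok=fr&(abs(X-.0136)<.003)&(abs(Y)<.012); P=np.polyfit(Y[ok],X[ok],1); print('front',np.median(X[ok]),'tilt deg',np.degrees(P[0]),'lean',np.polyfit(Z[ok],X[ok],1)[0])
E
```

```text
5.15 [0.5925 0.12   0.1447] -7.193685138316231 0.34068009535390914 59.657742977142334 [-0.8  1.8 -1.6]
caddy 3008 [322. 152.] [0.6332 0.1092 0.0258] [632.1 109.1] [58.2 57.8] 82.8
[628.59 109.87] [57.3 65. ] 82.65740966796875
[623.39 103.34] [25.4 47.5] 34.46218490600586
front 0.013530293810828044 tilt deg -0.1549039370566425 lean 0.010685544341744279
```

servo_tool([
  [[0, 0.0137, -0.0035, 0, 0.1], [0, 0.0137, -0.0035, 0, 0], [0, 0.0137, -0.0035, -0.02, 0], [0, 0, 0, -0.02, 0], [0, 0, 0, -0.02, 0], [0, 0, 0, -0.01, 0], [0, 0, 0, -0.003, 0], [0, 0, 0, -0.003, 0]],
])

```text
time: 6.0
tool_pos: [0.634, 0.1107, 0.0698]
tool_rot: [-0.0, 0.998, -0.061, 0.0]
contact_force: [0.3, -0.2, -1.1]
gripper_width: 0.341
grasp_force: 59.6
```

servo_tool([
  [[0, 0, 0, -0.001, 0], [0, 0, 0, -0.001, 0], [0, 0, 0, -0.001, 0], [0, 0, 0, -0.001, 0], [0, 0, 0, -0.001, 0], [0, 0, 0, -0.001, 0], [0, 0, 0, 0, 0], [0, 0, 0, 0, 0]],
])

```text
time: 6.8
tool_pos: [0.634, 0.1098, 0.0633]
tool_rot: [0.0, 0.998, -0.061, -0.0]
contact_force: [-0.5, -0.1, -1.5]
gripper_width: 0.348
grasp_force: 59.6
```

servo_tool([
  [[0, 0, 0, -0.002, 0], [0, 0, 0, -0.002, 0], [0, 0, 0, -0.002, 0], [0, 0, 0, -0.002, 0], [0, 0, 0, -0.001, 0], [0, 0, 0, -0.001, 0], [0, 0, 0, -0.001, 0], [0, 0, 0, 0, 0]],
])

```text
time: 7.6
tool_pos: [0.6346, 0.1099, 0.0551]
tool_rot: [0.0, 0.998, -0.061, 0.0]
contact_force: [-4.0, -0.4, 10.9]
gripper_width: 0.344
grasp_force: 61.2
```

servo_tool([
  [[0, -0.0005, 0, -0.001, 0], [0, 0, 0, -0.001, 0], [0, 0, 0, -0.001, 0], [0, 0, 0, -0.001, 0], [0, 0, 0, 0, 0], [0, 0, 0, 0, 0], [0, 0, 0, 0, 0], [0, 0, 0, 0, 0]],
])

```text
time: 8.4
tool_pos: [0.6349, 0.1101, 0.055]
tool_rot: [0.0, 0.998, -0.061, 0.001]
contact_force: [-13.3, -0.7, 28.2]
gripper_width: 0.345
grasp_force: 63.6
```

```bash
python3 - <<'E'
from look import *
for n in('side','scene'):
    f=cam(n); W=cloud(f); hsv=cv2.cvtColor(f['pixels'],cv2.COLOR_RGB2HSV)
    m=(hsv[...,0]>45)&(hsv[...,0]<75)&(hsv[...,1]>100)&(W[...,2]<.2)
    P=W[m]; print(n,m.sum(),np.nanpercentile(P[:,2],[5,50,90,97]).round(4),np.nanmean(P,0).round(4))
f=cam('wrist'); W=cloud(f);hsv=cv2.cvtColor(f['pixels'],cv2.COLOR_RGB2HSV)
m=(hsv[...,0]>45)&(hsv[...,0]<75)&(hsv[...,1]>100)&(hsv[...,2]>180); print(np.nanpercentile(W[m][:,2],[20,50,80]).round(4))
E
```

```text
8.4 [0.6349 0.1101 0.055 ] -7.006462839064612 0.34534300978892546 63.58768343925476 [-13.3  -0.7  28.2]
side 94 [0.0662 0.0836 0.0912 0.107 ] [0.6214 0.1136 0.0826]
scene 151 [0.0661 0.0818 0.0883 0.0894] [0.6432 0.1086 0.0801]
[0.0881 0.0886 0.0891]
```

Top of the block is at z 0.0886, against 0.088 expected when home, with a firm stop. I'll release it and go to the tongs.

servo_tool([
  [[40, 0, 0, 0.003, 0], [60, 0, 0, 0.002, 0], [100, 0, 0, 0, 0], [100, 0, 0, 0, 0], [100, 0, 0, 0, 0], [100, 0, 0, 0.03, 0], [100, 0, 0, 0.04, 0], [100, 0, 0, 0.05, 0]],
])

```text
time: 9.35
tool_pos: [0.6316, 0.1097, 0.1714]
tool_rot: [0.0, 0.998, -0.061, -0.003]
contact_force: [-0.6, 0.7, 0.2]
gripper_width: 0.997
grasp_force: 0.0
```

servo_tool([
  [[100, -0.012, -0.03, 0.03, 0.5], [100, -0.0163, -0.0394, 0.03, 0.5], [100, -0.0163, -0.0394, 0, 0.5], [100, -0.0163, -0.0394, 0, 0.5], [100, -0.0163, -0.0394, 0, 0.5], [100, -0.0163, -0.0394, 0, 0.5], [100, -0.0163, -0.0394, 0, 0.5], [100, -0.0163, -0.0394, 0, 0.5]],
])

```text
time: 10.15
tool_pos: [0.507, -0.1957, 0.2317]
tool_rot: [-0.0, 1.0, -0.026, -0.0]
contact_force: [-0.0, -0.5, 0.5]
gripper_width: 1.0
grasp_force: 0.0
```

servo_tool([
  [[100, -0.0163, -0.0394, 0, 0.5], [100, -0.0163, -0.0394, 0, 0.5], [100, -0.0163, -0.0394, -0.01, 0.5], [100, -0.0037, -0.009, -0.01, 0], [100, 0, 0, 0, 0], [100, 0, 0, 0, 0], [100, 0, 0, 0, 0], [100, 0, 0, 0, 0]],
])

```text
time: 10.95
tool_pos: [0.4563, -0.3205, 0.2127]
tool_rot: [0.0, 1.0, -0.012, 0.0]
contact_force: [-0.5, 0.6, 0.2]
gripper_width: 1.0
grasp_force: 0.0
```

```bash
python3 - <<'E'
from look import *
f=cam('wrist'); W=cloud(f); z=W[...,2]; save(f,'w3.png')
hsv=cv2.cvtColor(f['pixels'],cv2.COLOR_RGB2HSV)
comp(f,W,'blue',(hsv[...,0]>100)&(hsv[...,0]<125)&(hsv[...,1]>120)&(z>.038)&(z<.06),40)
comp(f,W,'dark',(hsv[...,2]<60)&(z>.03)&(z<.06)&(W[...,0]>.48),40)
comp(f,W,'any',(z>.015)&(z<.06)&(W[...,1]<-.2)&(W[...,1]>-.42),100)
f=cam('scene');W=cloud(f);hsv=cv2.cvtColor(f['pixels'],cv2.COLOR_RGB2HSV)
comp(f,W,'green',(hsv[...,0]>45)&(hsv[...,0]<75)&(hsv[...,1]>100)&(W[...,2]>.082),8)
E
```

```text
10.95 [ 0.4563 -0.3205  0.2127] -1.422879221758754 1.000077556762192 0.0 [-0.5  0.6  0.2]
blue 215 [293. 188.] [ 0.455  -0.2954  0.0453] [ 455.2 -295.1] [51.3  5.1] 3.8
blue 229 [345. 188.] [ 0.4535 -0.3525  0.0452] [ 453.4 -352.8] [ 5.  50.6] 82.4
blue 278 [318. 263.] [ 0.3625 -0.3207  0.0436] [ 361.8 -320.6] [21.5 21.7] 58.7
dark 749 [83. 13.] [ 0.6256 -0.1091  0.0449] [ 624.8 -105.8] [17.3 34.3] 35.3
dark 162 [286. 110.] [ 0.536  -0.2923  0.04  ] [ 536.1 -292. ] [28.8  4.8] 3.5
dark 160 [353. 110.] [ 0.5338 -0.3611  0.0398] [ 533.3 -361.5] [ 4.7 29. ] 82.1
any 2656 [319. 188.] [ 0.4491 -0.3245  0.0366] [ 450.3 -323.9] [ 79.2 199.6] 88.0
green 65 [368. 204.] [0.6343 0.11   0.0877] [633.3 110.3] [22.8 25.9] 77.9
```

View pics/w3.png

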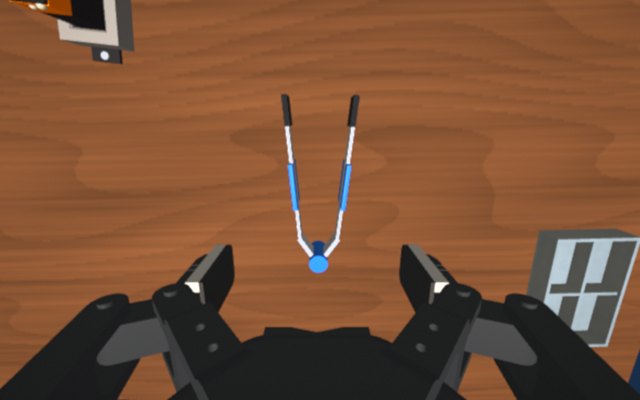

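The wrist view shows the tongs with grips at (293,188) and (345,188), the pivot at (318,263) and jaws at (286,110) and (353,110). The grips measure 58 mm between mid-planes (63 over), grip centre (0.4543, -0.324), yaw -1.9°. The fresh block's top is still at 0.0877, so it is home. I'll take the tongs now.

servo_tool([
  [[100, -0.002, -0.0035, -0.03, -0.5], [100, 0, 0, -0.04, 0], [100, 0, 0, -0.04, 0], [100, 0, 0, -0.03, 0], [100, 0, 0, -0.025, 0], [100, 0, 0, -0.015, 0], [100, 0, 0, -0.009, 0], [90, 0, 0, 0, 0]],
])

```text
time: 11.85
tool_pos: [0.4532, -0.3246, 0.0225]
tool_rot: [-0.0, 1.0, -0.018, -0.0]
contact_force: [-0.1, -0.4, 0.3]
gripper_width: 0.902
grasp_force: 0.0
```

servo_tool([
  [[80, 0, 0, 0, 0], [74, 0, 0, 0, 0], [70, 0, 0, 0, 0], [68, 0, 0, 0, 0], [66, 0, 0, 0, 0], [66, 0, 0, 0, 0], [66, 0, 0, 0, 0], [66, 0, 0, 0, 0]],
])

```text
time: 12.65
tool_pos: [0.455, -0.3266, 0.026]
tool_rot: [0.002, 1.0, -0.018, 0.002]
contact_force: [-2.0, 1.4, 8.5]
gripper_width: 0.661
grasp_force: 9.0
```

servo_tool([
  [[65, 0, 0, 0.004, 0], [65, 0, 0, 0.006, 0], [65, 0, 0, 0.01, 0], [65, 0, 0, 0.02, 0], [65, 0, 0, 0.03, 0], [65, 0, 0, 0.03, 0], [65, 0, 0, 0.02, 0], [65, 0, 0, 0, 0]],
])

```text
time: 13.45
tool_pos: [0.4552, -0.3267, 0.1476]
tool_rot: [0.003, 1.0, -0.018, 0.003]
contact_force: [0.2, 0.4, -1.1]
gripper_width: 0.65
grasp_force: 6.9
```

```bash
cat > t.py <<'E'
from look import *
def run(name=None,zl=0.05,zh=.25):
    f=cam('wrist'); W=cloud(f); z=W[...,2]
    if name: save(f,name)
    hsv=cv2.cvtColor(f['pixels'],cv2.COLOR_RGB2HSV)
    a=np.radians(2*np.degrees(np.arctan2(s['tool_rot'][2],s['tool_rot'][1])));c,n=np.cos(a),np.sin(a)
    L=W.copy(); d=W[...,:2]-s['tool_pos'][:2]; L[...,0]=d@[c,n]; L[...,1]=d@[-n,c]; L[...,2]=z-s['tool_pos'][2]
    print('tool-local:')
    comp(f,L,'blue',(hsv[...,0]>100)&(hsv[...,0]<125)&(hsv[...,1]>100)&(z>zl)&(z<zh),60)
    comp(f,L,'jaw',(hsv[...,2]<60)&(L[...,0]>.05)&(L[...,0]<.12)&(abs(L[...,1])<.05)&(L[...,2]>-.02)&(L[...,2]<.05),60)
    return f,W,L
E
python3 -c "
from t import *
run('w4.png')"
```

```text
13.45 [ 0.4552 -0.3267  0.1476] -2.0318993185580583 0.6495682946376953 6.878678791690618 [ 0.2  0.4 -1.1]
tool-local:
blue 295 [276. 239.] [ 0.0042  0.022  -0.0167] [ 1.9 21.8] [49.6  1.9] 4.1
blue 346 [356. 241.] [ 0.0027 -0.0233 -0.0171] [  0.9 -23.1] [ 2.2 49.3] 83.3
blue 1670 [261. 273.] [0.0032 0.0238 0.0183] [ 0.8 21.4] [51.5 18.6] 11.2
blue 1668 [371. 274.] [ 0.0026 -0.0249  0.0181] [  1. -22.] [20.6 50.2] 75.4
jaw 2078 [252.  86.] [0.0815 0.0244 0.0103] [80.9 25.4] [31.3  5.7] 2.1
jaw 2172 [386.  89.] [ 0.0805 -0.0285  0.0098] [ 79.8 -29.5] [ 5.9 31. ] 85.5
```

View pics/w4.png

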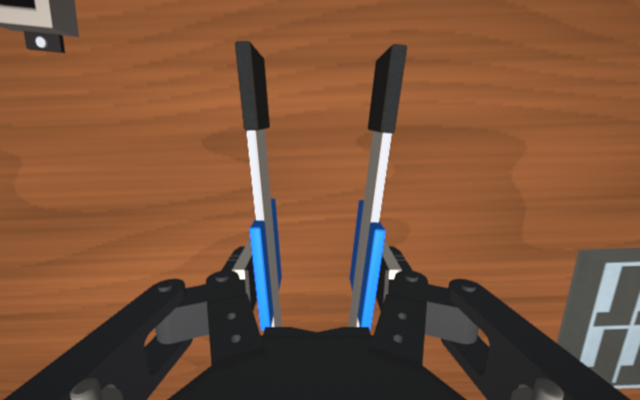

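The tongs are held level. The jaws are at (252,86) and (386,89), about 50 mm apart, with their middle at tool-local (0.0805, -0.002). I'll carry them over the leaking block.

servo_tool([
  [[65, 0.003, 0.007, 0, 0], [65, 0.007, 0.015, 0, -0.5], [65, 0.01, 0.0237, 0, -0.5], [65, 0.01, 0.0237, 0, -0.5], [65, 0.01, 0.0237, 0, -0.5], [65, 0.01, 0.0237, 0, -0.5], [65, 0.01, 0.0237, 0, -0.5], [65, 0.01, 0.0237, 0, -0.5]],
])

```text
time: 14.3
tool_pos: [0.5224, -0.1587, 0.1405]
tool_rot: [-0.001, 0.999, -0.048, -0.002]
contact_force: [-1.3, 0.4, -1.6]
gripper_width: 0.649
grasp_force: 6.9
```

servo_tool([
  [[65, 0.01, 0.0237, 0, -0.5], [65, 0.01, 0.0237, 0, -0.2], [65, 0.007, 0.018, 0, 0], [65, 0.003, 0.008, 0, 0], [65, 0, 0, 0, 0], [65, 0, 0, 0, 0], [65, 0, 0, 0, 0], [65, 0, 0, 0, 0]],
])

```text
time: 15.1
tool_pos: [0.5531, -0.0882, 0.143]
tool_rot: [0.0, 0.998, -0.055, -0.0]
contact_force: [-0.0, -0.5, -0.1]
gripper_width: 0.653
grasp_force: 6.9
```

```bash
python3 -c "
from t import *
f,W,L=run('w5.png'); z=W[...,2]; hsv=cv2.cvtColor(f['pixels'],cv2.COLOR_RGB2HSV)
ok=(abs(L[...,1])<.06)&(L[...,0]>.03)
comp(f,L,'top',(z>.082)&(z<.094)&ok); comp(f,L,'body',(z>.035)&(z<.094)&ok); comp(f,L,'caddy',(z>.023)&(z<.03)&ok)
"
```

```text
15.1 [ 0.5531 -0.0882  0.143 ] -6.302593552766253 0.652867722886127 6.8786109366919845 [-0.  -0.5 -0.1]
tool-local:
blue 295 [276. 239.] [ 0.0042  0.022  -0.0167] [ 2.  21.9] [49.3  2.2] 4.4
blue 350 [356. 242.] [ 0.0025 -0.0232 -0.0171] [  0.5 -23. ] [ 2.2 49.9] 83.4
blue 1664 [261. 273.] [0.0033 0.0237 0.0184] [ 0.3 25.3] [19.5 51.5] 76.7
blue 1663 [371. 274.] [ 0.0028 -0.025   0.018 ] [  0.8 -22. ] [20.  50.2] 75.4
jaw 2097 [252.  86.] [0.0816 0.0244 0.0099] [81.1 25.4] [31.4  6. ] 2.4
jaw 2191 [386.  89.] [ 0.0806 -0.0286  0.0091] [ 80.  -29.7] [ 6.  31.2] 86.2
top 2584 [318.  96.] [ 0.0829 -0.0016 -0.0544] [82.8 -1.8] [30.2 36.1] 88.5
body 2606 [318.  96.] [ 0.0828 -0.0016 -0.0545] [82.8 -1.8] [30.2 36.1] 88.5
caddy 2511 [317. 106.] [ 0.08  -0.001 -0.117] [82.8 -1.4] [58.1 58.2] 89.2
```

View pics/w5.png

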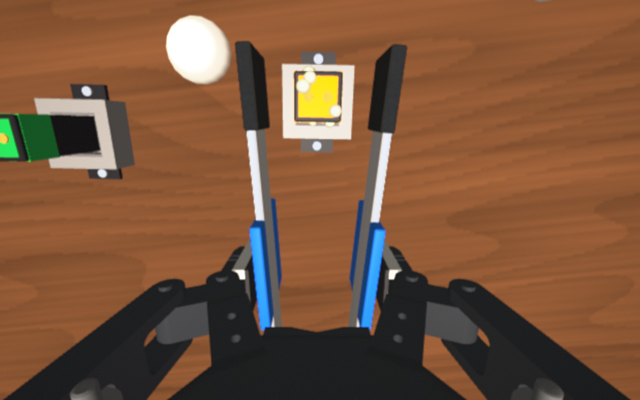

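The block's top is centred between the jaws: (318,96), tool-local (0.083, -0.0017), with the jaw middle at (0.0805, -0.002) and parallel to within a degree. I'll lower the tongs, then squeeze.

servo_tool([
  [[65, 0.0022, 0, -0.01, 0], [65, 0, 0, -0.02, 0], [65, 0, 0, -0.02, 0], [65, 0, 0, -0.02, 0], [65, 0, 0, -0.01, 0], [65, 0, 0, -0.002, 0], [65, 0, 0, 0, 0], [65, 0, 0, 0, 0]],
])

```text
time: 15.95
tool_pos: [0.5565, -0.0877, 0.0623]
tool_rot: [0.0, 0.999, -0.054, 0.001]
contact_force: [0.7, 0.1, -1.0]
gripper_width: 0.656
grasp_force: 6.9
```

```bash
python3 -c "
from t import *
f,W,L=run(None,.02); z=W[...,2]
ok=(abs(L[...,1])<.02)&(L[...,0]>.03)
comp(f,L,'top',(z>.082)&(z<.094)&ok)
"
```

```text
15.95 [ 0.5565 -0.0877  0.0623] -6.240018169584011 0.6558366473501724 6.878701524110511 [ 0.7  0.1 -1. ]
tool-local:
blue 294 [276. 239.] [ 0.0041  0.022  -0.0166] [ 2.1 22. ] [49.3  1.8] 3.9
blue 350 [356. 241.] [ 0.0027 -0.0232 -0.0172] [  0.9 -23. ] [ 2.3 49.6] 83.5
blue 1663 [261. 273.] [0.0033 0.0237 0.0184] [ 1.2 21.2] [51.1 19.2] 11.0
blue 1664 [371. 274.] [ 0.0027 -0.025   0.018 ] [  0.8 -22.2] [20.3 50.7] 76.1
jaw 2098 [252.  86.] [0.0817 0.0244 0.0103] [81.2 25.5] [31.5  6. ] 1.9
jaw 2179 [387.  89.] [ 0.0806 -0.0286  0.0095] [ 80.1 -29.6] [ 6.2 31.4] 86.5
top 8237 [321.  86.] [ 0.0798 -0.0024  0.0264] [79.6 -2.6] [30.9 36.2] 88.7
```

Centred within 1 mm. I'll squeeze gradually.

servo_tool([
  [[62, 0, 0, 0, 0], [60, 0, 0, 0, 0], [58, 0, 0, 0, 0], [56, 0, 0, 0, 0], [54, 0, 0, 0, 0], [52, 0, 0, 0, 0], [50, 0, 0, 0, 0], [48, 0, 0, 0, 0]],
])

```text
time: 16.8
tool_pos: [0.5556, -0.0875, 0.0613]
tool_rot: [0.0, 0.999, -0.054, 0.0]
contact_force: [-1.2, 0.8, -0.2]
gripper_width: 0.507
grasp_force: 60.9
```

servo_tool([
  [[40, 0, 0, 0, 0], [30, 0, 0, 0, 0], [15, 0, 0, 0, 0], [0, 0, 0, 0, 0], [0, 0, 0, 0, 0], [0, 0, 0, 0, 0], [0, 0, 0, 0, 0], [0, 0, 0, 0, 0]],
])

```text
time: 17.6
tool_pos: [0.5556, -0.0875, 0.0612]
tool_rot: [0.0, 0.999, -0.054, -0.0]
contact_force: [-2.2, 0.1, 1.0]
gripper_width: 0.507
grasp_force: 61.0
```

```bash
python3 -c "
from t import *
f,W,L=run('w6.png',.02); z=W[...,2]
ok=(abs(L[...,1])<.02)&(L[...,0]>.03)
comp(f,L,'top',(z>.082)&(z<.094)&ok)
"
```

```text
17.6 [ 0.5556 -0.0875  0.0612] -6.2381918606326385 0.5069642119615352 61.04036092758179 [-2.2  0.1  1. ]
tool-local:
blue 140 [287. 234.] [ 0.0066  0.0161 -0.0181] [ 2.3 16.2] [47.2  1. ] 0.0
blue 203 [347. 240.] [ 0.0028 -0.018  -0.0191] [  1.  -17.9] [ 0.9 49.1] 88.0
blue 1442 [274. 272.] [0.003  0.0181 0.0167] [ 0.2 16.4] [52. 13.] 3.8
blue 1463 [359. 273.] [ 0.0023 -0.0199  0.0163] [  0.1 -17.7] [14.6 51.2] 83.7
jaw 65 [340.  38.] [ 0.0948 -0.0085  0.0263] [94.8 -8.6] [15.2  1.2] 87.5
jaw 703 [369.  86.] [ 0.0813 -0.0211  0.0135] [ 80.3 -19.7] [ 6.8 30.3] 88.6
jaw 683 [272.  86.] [0.0816 0.0165 0.0125] [80.8 16.5] [ 3.4 30.6] 88.5
top 8516 [321.  83.] [ 0.0807 -0.0024  0.0275] [80.6 -2.4] [30.9 36.5] 89.0
```

View pics/w6.png

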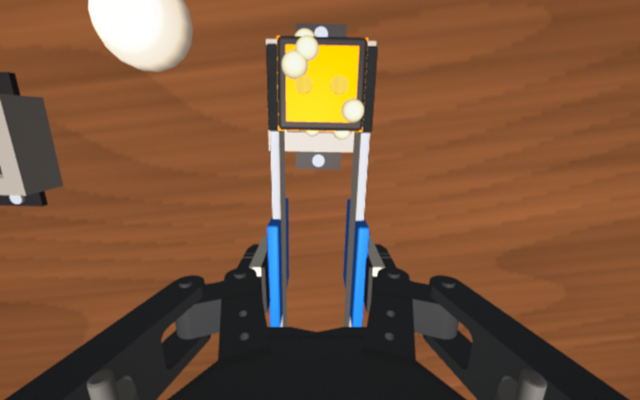

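The jaws are flush on both sides of the block, at (272,86) and (369,86), with 61 N at the grips. I'll pull straight up.

servo_tool([
  [[0, 0, 0, 0.002, 0], [0, 0, 0, 0.003, 0], [0, 0, 0, 0.003, 0], [0, 0, 0, 0.003, 0], [0, 0, 0, 0.004, 0], [0, 0, 0, 0.004, 0], [0, 0, 0, 0.005, 0], [0, 0, 0, 0.005, 0]],
])

```text
time: 18.45
tool_pos: [0.5557, -0.0874, 0.0906]
tool_rot: [-0.0, 0.999, -0.054, 0.0]
contact_force: [0.6, 0.8, -2.9]
gripper_width: 0.503
grasp_force: 60.8
```

servo_tool([
  [[0, 0, 0, 0.01, 0], [0, 0, 0, 0.012, 0], [0, 0, 0, 0.012, 0], [0, 0, 0, 0.012, 0], [0, 0, 0, 0.012, 0], [0, 0, 0, 0.008, 0], [0, 0, 0, 0.004, 0], [0, 0, 0, 0, 0]],
])

```text
time: 19.25
tool_pos: [0.5559, -0.0875, 0.1609]
tool_rot: [0.0, 0.999, -0.054, 0.001]
contact_force: [-0.6, 0.8, -2.9]
gripper_width: 0.504
grasp_force: 60.9
```

servo_tool([
  [[0, 0, 0, 0, 0], [0, 0, 0, 0, 0], [0, 0, 0, 0, 0], [0, 0, 0, 0, 0], [0, 0, 0, 0, 0], [0, 0, 0, 0, 0], [0, 0, 0, 0, 0], [0, 0, 0, 0, 0]],
])

```text
time: 20.05
tool_pos: [0.5556, -0.0874, 0.1601]
tool_rot: [0.0, 0.999, -0.054, 0.0]
contact_force: [0.6, 0.6, -2.9]
gripper_width: 0.505
grasp_force: 60.9
```

```bash
python3 -c "
from t import *
f=cam('side'); save(f,'s2.png',(220,60,460,300),2.4)
f,W,L=run(None,.02); z=W[...,2]
comp(f,L,'top',(L[...,2]>.015)&(L[...,2]<.04)&(abs(L[...,1])<.02)&(L[...,0]>.055))
f=cam('scene');W=cloud(f);hsv=cv2.cvtColor(f['pixels'],cv2.COLOR_RGB2HSV)
comp(f,W,'green',(hsv[...,0]>45)&(hsv[...,0]<75)&(hsv[...,1]>100)&(W[...,2]>.082),8)
"
```

```text
20.05 [ 0.5556 -0.0874  0.1601] -6.23440449600596 0.5050361757808666 60.895010232925415 [ 0.6  0.6 -2.9]
tool-local:
blue 141 [287. 235.] [ 0.0064  0.0161 -0.0181] [ 2.  16.1] [47.  1.] 0.0
blue 203 [346. 240.] [ 0.0027 -0.018  -0.0192] [  0.9 -17.9] [ 1.2 48.7] 87.7
blue 1448 [274. 272.] [0.0031 0.0181 0.0167] [ 0.3 18.8] [13.2 51.5] 79.2
blue 1464 [359. 273.] [ 0.0023 -0.0199  0.0162] [  0.1 -17.7] [14.2 51.3] 84.2
jaw 682 [272.  86.] [0.0815 0.0164 0.0123] [80.9 16.5] [ 3.5 30.7] 88.8
jaw 676 [369.  87.] [ 0.0811 -0.0212  0.0129] [ 80.4 -19.8] [ 6.8 30.6] 89.3
top 8516 [321.  83.] [ 0.0807 -0.0024  0.0271] [80.4 -2.4] [30.9 36. ] 88.3
green 65 [368. 204.] [0.6343 0.11   0.0877] [634.3 110.2] [22.8 24.9] 78.3
```

View pics/s2.png

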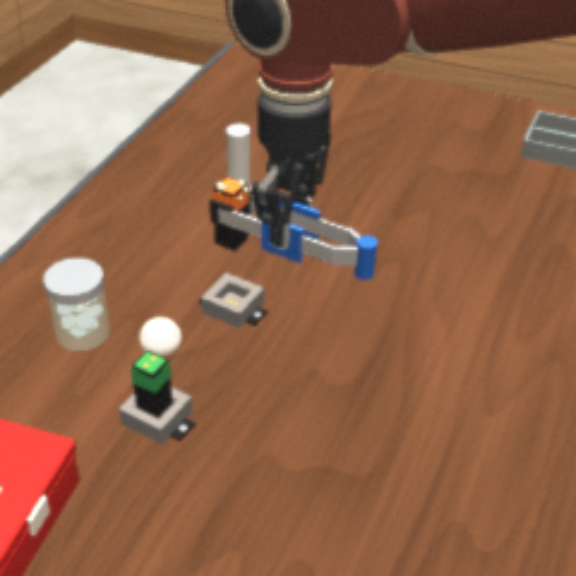

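The picture shows the leaking block at (230,215), held upright in the tongs above its empty caddy at (233,298). Its bottom is about 8 cm above the caddy. The fresh block sits home at (152,385) and the bystanders look undisturbed.

```bash
python3 -c "
from plant import manip
print(manip.job_done())"
```

```text
the job is handed in; nothing more can be done
None
```

The fresh battery is fully home in the spare caddy and released, the leaking one is held upright in the squeezed tongs about 8 cm above its caddy, and the job was handed in at about 20 s of the 64 s allowed.

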